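# Unpack one layer of clay burners and clear its spacer board

## Task

Unpack the top layer of the packing crate: first lift both clay incense burners off the board they stand on and set them down, upright and without dropping them, in the low display tray. Then slide that spacer board off the crate onto the pile of spacer boards beside it, so that it lies flat and square on the pile with its edges in line to within about two centimetres. Leave the jar, the mug and the bowl where they are.

Things in the scene. Friction and masses are not known exactly. Their poses are not given: they have to be found in the camera images.
- burner_a: Loose round terracotta incense burner with closed lid, about 0.15 to 0.3 kg, 114 mm tall. Origin: centre of its underside, z up. Foot 58 mm diameter (0-10 mm height), thin stem 34 mm diameter, then a straight round bowl 58 mm diameter from 58 to 88 mm height (the place to grip), lid to 96 mm and a small knob 16 mm diameter to 114 mm. Starts standing on the spacer board, near its low-x end.
- burner_b: A second burner, the same as burner_a in every respect; starts on the spacer board near its high-x end.
- spacer: The spacer board to be set aside: loose plain plywood board 196 mm (its x) by 140 mm (its y) by 12 mm thick, about 0.15 to 0.3 kg. Origin: centre of its underside. It lies flat on the crate's rim (within some 6 mm and 0.06 rad of squared up with it) and slides on it with ordinary wood friction.
- crate: Fixed open wooden packing crate, 200 mm (its x) by 140 mm (its y), 60 mm tall, walls 10 mm, packed with jars whose tops lie 14 mm below the rim. Origin: centre of its underside on the table. The pile stands at one of its y sides and the tray at the other (either way round), both turned about the same way as the crate, with centres 163 to 185 mm from the crate's centre along its y.
- pile: Fixed pile of four plywood spacer boards on two battens, 196 mm (its x) by 140 mm (its y), flat top 57 mm above the table (3 mm below the crate's rim). Origin: centre of its underside on the table. Its long edges run alongside the crate's across a gap of about 20 to 50 mm.
- tray: Fixed low aluminium display tray, outside 220 mm (its x) by 140 mm (its y), 18 mm tall, walls and floor 6 mm thick, empty. Origin: centre of its underside on the table. Both burners fit side by side along its x.
- jar: Bystander: loose brown glass jar with a black cap, 72 mm diameter, 110 mm tall, on the table to the right. Origin: centre of underside.
- mug: Bystander: loose terracotta mug, 84 mm diameter, 100 mm tall, on the table to the left. Origin: centre of underside.
- bowl: Bystander: loose aluminium bowl, 110 mm diameter, 45 mm tall, on the table to the left, farther out than the mug. Origin: centre of underside.
Things that resemble listed ones, but are neither listed nor needed, are in the scene too. Leave any pink, purple or turquoise look-alike of the burner_b alone.

How it is judged (in metres and radians):
On the way, in this order (a step that is already met when the one before it is completed fails the run):
1. both burners stand released in the tray (x of burner_a in the frame of tray between -0.085 and 0.085 m and y of burner_a in the frame of tray between -0.045 and 0.045 m and z of burner_a in the frame of tray between 0 and 0.014 m and angle between each of burner_a, burner_b's own z axis and vertical below 0.12 rad and linear speed of each of burner_a, burner_b below 0.03 m/s and x of burner_b in the frame of tray between -0.085 and 0.085 m and y of burner_b in the frame of tray between -0.045 and 0.045 m and z of burner_b in the frame of tray between 0 and 0.014 m and contact force between the fingers and burner_a below 0.1 N and contact force between the fingers and burner_b below 0.1 N), for 0.2 s.
2. the spacer board lies flat and square on the pile (x of spacer in the frame of pile between -0.025 and 0.025 m and y of spacer in the frame of pile between -0.025 and 0.025 m and z of spacer in the frame of pile between 0.052 and 0.062 m and angle between the x axis of spacer and the x axis of pile, either way round below 0.2 rad and angle between spacer's own z axis and vertical below 0.05 rad and linear speed of spacer below 0.03 m/s), for 0.2 s.
At the end, for the whole second after the job is handed in: Both burners stand upright (within 7 degrees) and at rest on the tray's floor, their centres within 85 mm (along) and 45 mm (across) of the tray's centre; the spacer board rests flat directly on the pile, centred on it within 25 mm both ways and square to it within 0.2 rad (all of step 2 and x of burner_a in the frame of tray between -0.085 and 0.085 m and y of burner_a in the frame of tray between -0.045 and 0.045 m and z of burner_a in the frame of tray between 0 and 0.014 m and angle between each of burner_a, burner_b's own z axis and vertical below 0.12 rad and linear speed of each of burner_a, burner_b below 0.03 m/s and x of burner_b in the frame of tray between -0.085 and 0.085 m and y of burner_b in the frame of tray between -0.045 and 0.045 m and z of burner_b in the frame of tray between 0 and 0.014 m); the robot touches nothing.
It fails at once if a burner is tipped over by more than 35 degrees (angle between any of burner_a, burner_b's own z axis and vertical above 0.6 rad).
It fails at once if a burner is dropped (moves at over 0.5 m/s while the fingers do not hold it, as in a fall of more than about 13 mm) ((linear speed of burner_a above 0.5 m/s and contact force between the fingers and burner_a below 0.1 N) or (linear speed of burner_b above 0.5 m/s and contact force between the fingers and burner_b below 0.1 N)).
It fails at once if the jar, mug or bowl is moved by more than 30 mm (distance of any of jar, mug, bowl from where it was at the start of the episode above 0.03 m).
It also fails if it takes over 59 s, if anything falls off the work surface, if the arm or the gripper's body presses on something with over 40 N, if the wrist force passes 120 N, or if a joint passes its speed limit or range.

## Robot

A 6-joint arm with a two-finger parallel gripper is mounted at the origin on the work surface. World frame = base frame: x ahead of the robot, y to its left, z up, the work surface at z = 0. Lengths are in m, angles in degrees, forces in N, time in s.
With the tool pointing down it reaches from about 0.25 to 0.725 m from the base axis. Payload 9.7 kg.
Tool frame: the origin (TCP) lies at the very end of the fingers, on their centre line; the grasp point (between the pads) lies 19 mm behind it; z points along the fingers, y is the line along which they close (so a half turn about z gives the same grasp; the last joint's range is limited). The gripper opens to 85 mm and grips with 20 to 120 N. Pads are 22 mm wide; open, the fingers measure 114 mm over their backs; the gripper's body (76 mm by 85 mm) begins 54 mm behind the grasp point. The pads swing forward as they close: fully open they stand 13 mm farther back than shut.
Start: joints at [-66.349, 4.979, 10.078, 95.1, 0, 90], TCP at [0.221, -0.504, 0.231] pointing down, gripper open.
Joint ranges: [-179.16, 179.16], [-48.56, 103.87], [-65.8, 70.77], [-126.05, 130.52], [-82.76, 87.17], [-180, 180]. Speed limits (degrees/s): [127.2, 127.2, 147.25, 180, 180, 180].

## Interface

Orientations are given as [roll, pitch, yaw] about the fixed x, y, z axes, in that order (R = Rz(yaw) Ry(pitch) Rx(roll)).
In Python, from plant import goto, move_straight, move_j, command_gripper, sleep, inverse_kinematics, sense, camera, camera_params, MotionError, close_job, outline_of, pinpoint gives the robot as it stands. The module is installed in compiled form; this text tells all that it offers. Calls block until the motion is done:
- goto(position, orientation): joint-space move of the TCP to a pose.
- move_straight(position, speed=0.15, rotation=None, stop_force=None): straight line of the TCP; rotation=None keeps the orientation; speed is the mean speed in m/s. With stop_force (N) it stops when the force on the tool has changed by that much, and returns True; else False.
- move_j(angles): joint-space move.
- command_gripper(opening, effort=None): finger opening in m; effort is the grip in N (None keeps the last); returns when the fingers have stopped.
- sleep(seconds).
- inverse_kinematics(position, orientation): joint angles nearest the present ones, or None.
- sense(): the state.
- camera(name): name is "scene" or "top" or "wrist"; returns (picture, depth): 400x640x3 uint8, red, green, blue; 400x640 float32, m along the optical axis (not along the pixel's ray), 0 where there is no reading.
- camera_params(name): a dict with "fx", "fy", "cx", "cy" (pixels), "origin" and "orientation" of the camera in the world. Camera axes: x right, y down, z forward; pixel columns grow to the right and rows downward; lengths in m; the calibration is good to about 2 mm. The wrist camera is an equidistant fisheye: a pixel r from the principal point sees the ray r / f radians off the axis. A picture is of the moment at which its call begins: read the wrist's pose just before it. camera_params takes no time and is no camera call; for the wrist camera it gives the pose at the moment of the call.
A pose or a line that the arm cannot do raises MotionError and nothing moves.
- close_job(): hands the job in; it is judged then, once.
Trained networks look in the newest picture that a camera, given by its name, has taken for a name from the list of things; names that differ only in an ending like _2 or _b are one class to them, and where a whole thing is asked for, a point or a joint stands for the part that bears it (a point fixed in the world has none). Each returns a list of dicts, best first, with "score" (0 to 1); they miss things now and then, are a little off and sometimes report something else, mostly with a low value. They report only what shows in the picture. A call takes as long as a camera call. They do not tell look-alikes from the thing itself.
- outline_of(label, camera): "pixels" (400x640 bool, what is visible of it) and "extent" ([left, top, width, height] in pixels, round what is visible of it).
- pinpoint(label, camera): "point" ([column, row] in pixels: a listed point, or the origin of a listed thing).
The state is a dict: "clock": time; "joints": joint angles; "joint_velocities": joint speeds; "effort": joint torques, N m; "position": TCP position; "tool_rot": TCP orientation; "force": force on the tool from outside, world axes, zero at the start; "moment": the same for the moment, N m; "gripper_width": finger opening in m; "finger_force": force on a finger pad.
Only numpy, scipy, OpenCV 4.12 (cv2) and the standard library are available. Lean on these libraries where they do the work, as an engineer would, in place of code of your own. Each camera call takes 0.05 s, during which the arm holds its last target. There are 200 camera calls.

## Working session

There is one attempt and no reset: what is moved stays moved. The work goes in short steps, each a Python script; the robot and the scene stay as the last script left them, time stands still between calls to the robot, and variables do not carry over. Pictures are saved under pics/ and viewed, at most 10 in all, crops included, and the job is handed in when it is done.

```bash
mkdir -p pics
cat > h.py <<'E'
import numpy as np, cv2
from scipy.spatial.transform import Rotation as R
from plant import *
def T(n):
    p=camera_params(n); o=np.array(p["orientation"],float)
    M=o if o.shape==(3,3) else R.from_euler('xyz',o,degrees=True).as_matrix()
    return p,M,np.array(p["origin"])
def cloud(n,depth):
    p,M,o=T(n); v,u=np.mgrid[0:400,0:640]
    c=np.stack([(u-p["cx"])/p["fx"]*depth,(v-p["cy"])/p["fy"]*depth,depth],-1)
    return c@M.T+o
def save(n,img): cv2.imwrite(f"pics/{n}.png",img[:,:,::-1])
E
python3 - <<'E'
from h import *
ims=[]
for n in("scene","top"):
    im,d=camera(n); p=camera_params(n); print(n,p); ims.append(im); W=cloud(n,d); np.savez(f"{n}.npz",im=im,d=d,W=W)
    for l in("burner_a","spacer","crate","pile","tray","jar","mug","bowl"):
        for r in outline_of(l,n)[:4]:
            m=r["pixels"]&(d>0); 
            if m.sum(): q=W[m]; print(l,round(r["score"],2),r["extent"],np.median(q,0).round(3),q.min(0).round(3),np.percentile(q[:,2],98).round(3))
save("both",cv2.resize(np.vstack(ims),(480*800//640+0,600)) if 0 else cv2.resize(ims[1],(800,500)));save("scene",ims[0])
print(sense())
E
```

```text
scene {'fx': 375.0725930912398, 'fy': 375.0725930912398, 'cx': 322.8360545023533, 'cy': 192.36970908950298, 'origin': array([ 0.97750426, -0.52125809,  1.11733027]), 'orientation': array([-146.47071226,   -0.96657398,   43.15325112])}
burner_a 0.9 [370.6, 206.0, 15.4, 27.7] [0.719 0.046 0.085] [0.688 0.031 0.006] 0.112
burner_a 0.8 [309.2, 168.3, 18.6, 27.5] [ 0.504 -0.017  0.152] [ 0.468 -0.035  0.073] 0.182
burner_a 0.76 [392.8, 191.9, 18.2, 31.2] [0.736 0.136 0.083] [ 0.7    0.118 -0.002] 0.111
spacer 0.68 [295.9, 171.1, 71.6, 54.5] [ 0.557 -0.02   0.071] [ 0.443 -0.066  0.031] 0.076
crate 0.69 [294.1, 192.8, 68.8, 42.9] [ 0.58  -0.06   0.032] [ 0.43  -0.072 -0.006] 0.062
pile 0.91 [325.4, 141.9, 63.6, 56.7] [0.531 0.165 0.055] [0.422 0.096 0.003] 0.06
pile 0.71 [291.3, 191.0, 76.1, 44.6] [ 0.584 -0.06   0.032] [ 0.43  -0.072 -0.006] 0.061
tray 0.84 [258.8, 208.6, 80.0, 69.4] [ 0.568 -0.169  0.005] [ 0.452 -0.243 -0.003] 0.019
jar 0.88 [146.7, 247.5, 35.7, 32.4] [ 0.36  -0.515  0.088] [ 0.31  -0.549  0.004] 0.112
mug 0.87 [352.5, 85.1, 24.0, 34.8] [0.329 0.434 0.065] [ 0.246  0.37
[... 1651 characters left out ...]
0.   ] 0.115
{'clock': 0.9, 'joints': array([-6.63486704e+01,  4.97655216e+00,  1.00782520e+01,  9.51005683e+01,
       -9.55905502e-05,  9.00003100e+01]), 'joint_velocities': array([ 0.00282383, -0.00411779,  0.06916517,  0.01680959, -0.04250458,
       -0.00905279]), 'effort': array([ 8.33694485e-04, -5.20085478e+01,  4.64868486e+01,  1.14573479e-03,
       -1.64988774e-04, -8.71138212e-06]), 'position': array([ 0.22063731, -0.50378933,  0.23130702]), 'tool_rot': array([1.79998869e+02, 9.55844276e-05, 2.36510195e+01]), 'force': array([ 0.29625052, -0.5177742 ,  0.51738226]), 'moment': array([ 0.02791273, -0.00067135,  0.00097376]), 'finger_force': 0.0, 'gripper_width': 0.08546730658323114}
```

Run:
```python
from h import *
t=np.load("top.npz");s=np.load("scene.npz")
a=cv2.resize(t["im"][120:245,235:400],None,fx=4,fy=4,interpolation=cv2.INTER_CUBIC)[:, :400*2]
b=cv2.resize(s["im"][130:290,245:425],None,fx=2.2,fy=2.2)
c=np.zeros((500,800,3),np.uint8)
a=cv2.resize(a,(400,303));b=cv2.resize(b,(400,356));c[:303,:400]=a;c[:356,400:]=b
save("c1",c)
def rect(W,zlo,zhi,box):
    m=(W[...,2]>zlo)&(W[...,2]<zhi)&(W[...,0]>box[0])&(W[...,0]<box[1])&(W[...,1]>box[2])&(W[...,1]<box[3])
    p=W[m][:,:2].astype(np.float32); r=cv2.minAreaRect(p*1000); return [np.round(x,1) for x in r], m.sum(), np.median(W[m][:,2]).round(4)
for n,f in(("top",t),("scene",s)):
    W=f["W"]
    print(n,"spacer",rect(W,.062,.082,(.41,.66,-.085,.085)),"pile",rect(W,.048,.066,(.4,.65,.088,.26)),"tray",rect(W,.012,.03,(.42,.69,-.26,-.087)))
    for x,y in((.493,-.004),(.58,.022)):
        m=(np.hypot(W[...,0]-x,W[...,1]-y)<.05)&(W[...,2]>.14)
        q=W[m];k=q[q[:,2]>.17]; print("b",cv2.minEnclosingCircle((q[:,:2]*1000).astype(np.float32)),k.mean(0) if len(k) else 0,q[:,2].max())
```

```text
top spacer ([array([537.5,   8.7]), array([197.9, 141.3]), np.float64(3.7)], np.int64(1662), np.float64(0.071)) pile ([array([519.9, 171.5]), array([195.4, 141.4]), np.float64(2.0)], np.int64(2079), np.float64(0.056)) tray ([array([ 562.6, -169. ]), array([219.1, 140.9]), np.float64(1.6)], np.int64(366), np.float64(0.0161))
b ((491.6739501953125, -5.788185119628906), 29.16967010498047) [ 0.49151392 -0.00511999  0.17790419] 0.18948174463769263
b ((584.1594848632812, 22.649707794189453), 29.049959182739258) [0.58415426 0.02232249 0.17744856] 0.1918686239083387
scene spacer ([array([540.1,   8.1]), array([200.3, 146.5]), np.float64(4.4)], np.int64(1437), np.float64(0.0708)) pile ([array([521.9, 170.9]), array([198.1, 143.4]), np.float64(2.7)], np.int64(1740), np.float64(0.0555)) tray ([array([ 563.8, -168.8]), array([222. , 141.7]), np.float64(2.2)], np.int64(405), np.float64(0.0163))
b ((495.9032897949219, -7.971062183380127), 28.660831451416016) [ 0.49503672 -0.00786149  0.17882423] 0.1859214341343769
b ((586.9420166015625, 22.41505241394043), 29.368003845214844) [0.58778887 0.02001678 0.17859884] 0.18861730956917444
```

View pics/c1.png

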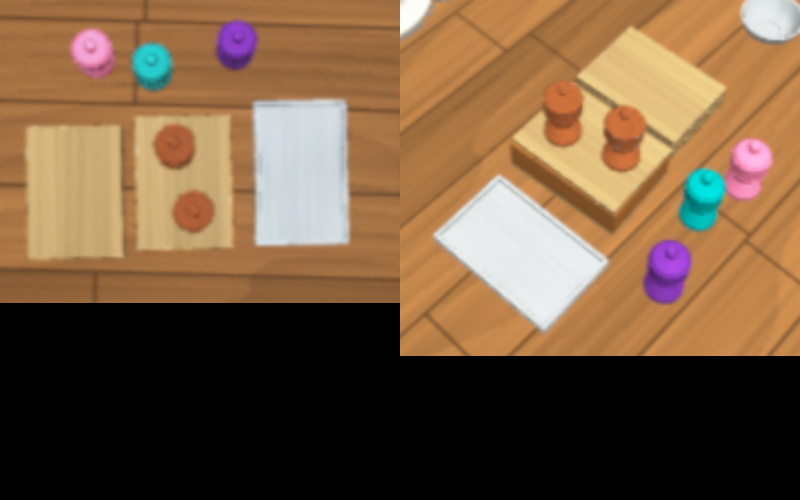

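The two real burners are the terracotta ones on the board: at scene pixels (318,182) and (346,194), or crop (563,113) and (624,138). The look-alikes, also in the crop, are turquoise (704,199), pink (750,168) and purple (667,271), all on the table at x≈0.7. The pile is at +y and the tray at −y. Next I'll hover and refine with the wrist camera.

```bash
cat >> h.py <<'E'
def wcloud():
    p,M,o=T("wrist"); im,d=camera("wrist"); v,u=np.mgrid[0:400,0:640]
    x=(u-p["cx"])/p["fx"];y=(v-p["cy"])/p["fy"];r=np.hypot(x,y)+1e-9
    k=np.tan(np.minimum(r,1.45))/r
    W=np.stack([x*k*d,y*k*d,d],-1)@M.T+o; W[(d<=0)|(r>1.3)]=np.nan
    return im,W
def circ(W,x,y,zlo,zhi,rad=.045):
    m=(np.hypot(W[...,0]-x,W[...,1]-y)<rad)&(W[...,2]>zlo)&(W[...,2]<zhi)
    q=W[m]; c,r=cv2.minEnclosingCircle((q[:,:2]*1000).astype(np.float32)); return np.round(c,1),round(r,1),m.sum(),q[:,2].max().round(4)
E
python3 - <<'E'
from h import *
goto([.50,-.005,.27],[180,0,17])
im,W=wcloud(); save("w1",im); np.save("w1.npy",W)
for n,x,y in(("a",.493,-.006),("b",.585,.022)): print(n,circ(W,x,y,.145,.2),np.nanmean(W[(np.hypot(W[...,0]-x,W[...,1]-y)<.02)&(W[...,2]>.176)&(W[...,2]<.2)],0))
m=(abs(W[...,0]-.54)<.12)&(abs(W[...,1]-.01)<.085)&(W[...,2]>.063)&(W[...,2]<.082)
print("board",np.median(W[m][:,2]),cv2.minAreaRect((W[m][:,:2]*1000).astype(np.float32)))
print(sense()["clock"],sense()["joints"].round(0),sense()["position"])
E
```

```text
a (array([493.9,  -3.1]), 29.5, np.int64(3510), np.float64(0.1878)) [ 0.4951555  -0.00291457  0.18425481]
b (array([586.1,  25.2]), 29.7, np.int64(3984), np.float64(0.1875)) [0.58580511 0.02500857 0.18434722]
board 0.0718703710395999 ((539.4807739257812, 11.744377136230469), (197.1684112548828, 141.2220916748047), 2.9658453464508057)
3.0083 [ -1.  -1.   8.  99.  -0. 162.] [ 0.50000496 -0.00573063  0.26990822]
```

View pics/w1.png

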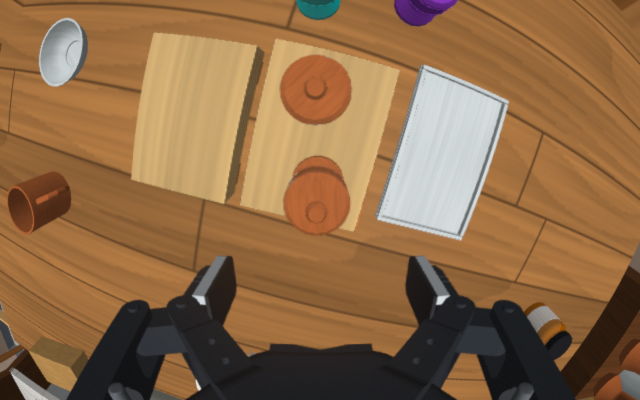

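The wrist view shows the two terracotta burners on the board, at (316,88) and (316,210), with the tray to their right. This agrees with the fixed cameras. Grasping burner_a first.

```bash
cat >> h.py <<'E'
def st(t):
    s=sense(); print(t,round(s["clock"],1),s["position"].round(4),"w",round(s["gripper_width"],4),"ff",np.round(s["finger_force"],1),"F",s["force"].round(1)); return s
def pick(x,y,yaw):
    move_straight([x,y,.215],.2,[180,0,yaw]); move_straight([x,y,.128],.12,stop_force=8); st("down")
    command_gripper(.045,30); st("grip"); move_straight([x,y,.19],.12); st("lift")
def place(x,y):
    move_straight([x,y,.19],.2); move_straight([x,y,.078],.15)
    hit=move_straight([x,y,.058],.02,stop_force=2.5); st(f"place {hit}")
E
python3 - <<'E'
from h import *
pick(.494,-.0045,17)
s=sense()
if s["gripper_width"]>.05 :
    place(.514,-.170)
    im,d=camera("scene"); save("p1",im[130:290,245:425].repeat(3,0).repeat(3,1))
E
```

```text
down 4.3 [ 0.4945 -0.0045  0.129 ] w 0.0858 ff 0.0 F [-0.2 -0.8 -0.8]
grip 4.7 [ 0.4944 -0.0044  0.1289] w 0.0571 ff 31.6 F [-0.9  0.5  6.1]
lift 5.3 [ 0.4938 -0.0045  0.1892] w 0.0572 ff 32.4 F [ 0.   0.5 -2.1]
place True 8.0 [ 0.5138 -0.1697  0.0628] w 0.0571 ff 32.7 F [-0.1  1.8  5.2]
```

Run:
```python
from h import *
command_gripper(.085); s=st("open"); move_straight([*s["position"][:2],.2],.12)
pick(.586,.0235,17)
if sense()["gripper_width"]>.05:
    place(.612,-.166); command_gripper(.085); s=st("open"); move_straight([*s["position"][:2],.2],.12)
    goto([.5,-.1,.28],[180,0,17])
    for n in("top",):
        im,d=camera(n); W=cloud(n,d); save("p2",cv2.resize(im[120:245,235:400],(660,500)))
        for x,y in((.514,-.17),(.612,-.166)): print(circ(W,x,y,.07,.14))
    im,W=wcloud(); save("w2",im)
    for x,y in((.514,-.17),(.612,-.166)): print("w",circ(W,x,y,.07,.14))
    m=(abs(W[...,0]-.54)<.12)&(abs(W[...,1]-.01)<.085)&(W[...,2]>.064)&(W[...,2]<.082)
    print("board",np.median(W[m][:,2]),cv2.minAreaRect((W[m][:,:2]*1000).astype(np.float32)))
    m=(abs(W[...,0]-.52)<.12)&(abs(W[...,1]-.18)<.09)&(W[...,2]>.050)&(W[...,2]<.062)
    print("pile",np.median(W[m][:,2]),cv2.minAreaRect((W[m][:,:2]*1000).astype(np.float32)));st("")
```

```text
open 8.4 [ 0.5132 -0.1697  0.0618] w 0.0852 ff 0.0 F [ 0.  -0.8  1.2]
down 11.8 [0.5863 0.0234 0.1289] w 0.0852 ff 0.0 F [-0.2 -0.3  0.8]
grip 12.1 [0.5864 0.0237 0.129 ] w 0.0571 ff 31.6 F [-0.5  1.6  6.3]
lift 12.8 [0.5858 0.0234 0.1891] w 0.0572 ff 32.3 F [ 0.7 -0.5 -2.2]
place True 15.5 [ 0.6118 -0.1658  0.0628] w 0.0569 ff 32.3 F [0.2 1.7 3.9]
open 15.9 [ 0.6113 -0.1658  0.0619] w 0.0849 ff 0.0 F [-0.5 -0.6 -0.8]Traceback (most recent call last):
  File "<stdin>", line 9, in <module>
  File "h.py", line 21, in circ
    q=W[m]; c,r=cv2.minEnclosingCircle((q[:,:2]*1000).astype(np.float32)); return np.round(c,1),round(r,1),m.sum(),q[:,2].max().round(4)
                                                                                                                   ~~~~~~~~~~^^
    return umr_maximum(a, axis, None, out, keepdims, initial, where)
ValueError: zero-size array to reduction operation maximum which has no identity
```

The arm probably blocked the top camera. I'll use the scene and wrist cameras instead.

Run:
```python
from h import *
goto([.44,-.08,.30],[180,0,0])
im2,d=camera("scene")
im,W=wcloud()
c=np.zeros((600,640,3),np.uint8);c[:400]=im;c[400:,:300]=cv2.resize(im2[130:290,245:425],(300,267))[:200];save("w2",c)
def rc(n,x,y,hy,a,b):
    m=(abs(W[...,0]-x)<.12)&(abs(W[...,1]-y)<hy)&(W[...,2]>a)&(W[...,2]<b)
    print(n,m.sum(),np.median(W[m][:,2]),cv2.minAreaRect((W[m][:,:2]*1000).astype(np.float32)))
rc("board",.54,.01,.085,.064,.082);rc("pile",.52,.18,.09,.05,.062);rc("tray",.56,-.17,.08,.013,.022);st("")
for x,y in((.513,-.17),(.611,-.166)):
    try: print("w",circ(W,x,y,.07,.14))
    except Exception as e: print("none",e)
```

```text
board 17341 0.07183805736059828 ((539.5391845703125, 11.645530700683594), (197.41436767578125, 141.19912719726562), 3.0861096382141113)
pile 11164 0.056720112044011034 ((521.9576416015625, 173.37901306152344), (197.32064819335938, 142.65145874023438), 2.9103479385375977)
tray 2507 0.017545909965086814 ((563.6607055664062, -166.86114501953125), (220.6835479736328, 141.50965881347656), 2.2288155555725098)
 18.4 [ 0.4408 -0.0804  0.2987] w 0.085 ff 0.0 F [-0.1  0.4 -0.4]
w (array([ 512.9, -169.1]), 29.8, np.int64(2042), np.float64(0.1216))
w (array([ 611.4, -163.9]), 29.9, np.int64(2042), np.float64(0.1219))
```

View pics/w2.png

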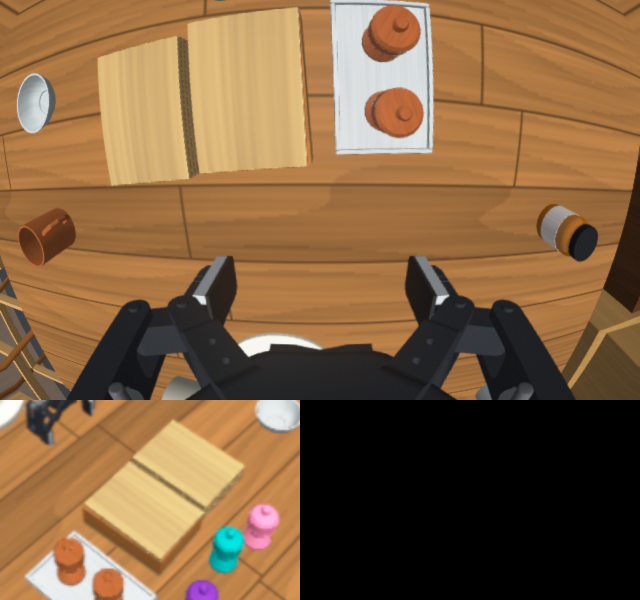

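Both burners are upright in the tray, at (395,30) and (400,112), and the board on the crate is clear. Board and pile are parallel, so the board needs to move by (-0.018, 0.162). Next I'll probe the board top to get the height of the open fingertips, then push the board with both fingers.

Run:
```python
from h import *
goto([.543,-.01,.15],[180,0,93]); p,M,o=T("wrist"); print("cam-tcp",(o-sense()["position"]).round(3))
move_straight([.543,-.01,.10],.15)
print(move_straight([.543,-.01,.045],.025,stop_force=3)); zt=st("probe")["position"][2]
move_straight([.543,-.01,zt+.03],.15)
move_straight([.5455,-.100,zt+.03],.2)
hit=move_straight([.5455,-.100,zt-.0075],.1,stop_force=5); st(f"low {hit}")
if not hit:
    print(move_straight([.5255,.086,zt-.0075],.06,stop_force=15)); st("pushed")
    im,d=camera("scene"); im2,W=wcloud()
    c=np.zeros((600,640,3),np.uint8);c[:400]=im2;c[400:,:300]=cv2.resize(im[130:290,245:425],(300,267))[:200];save("w3",c)
```

```text
cam-tcp [-0.004  0.078  0.142]
True
probe 21.7 [ 0.543 -0.01   0.059] w 0.0851 ff 3.1 F [-1.9 -0.1  6.8]
low False 23.2 [ 0.5454 -0.0995  0.0515] w 0.085 ff 0.0 F [-0.2 -0.4  0.8]
False
pushed 26.5 [0.5255 0.0859 0.0516] w 0.0848 ff 0.4 F [ 0.5 -0.6  0. ]
```

View pics/w3.png

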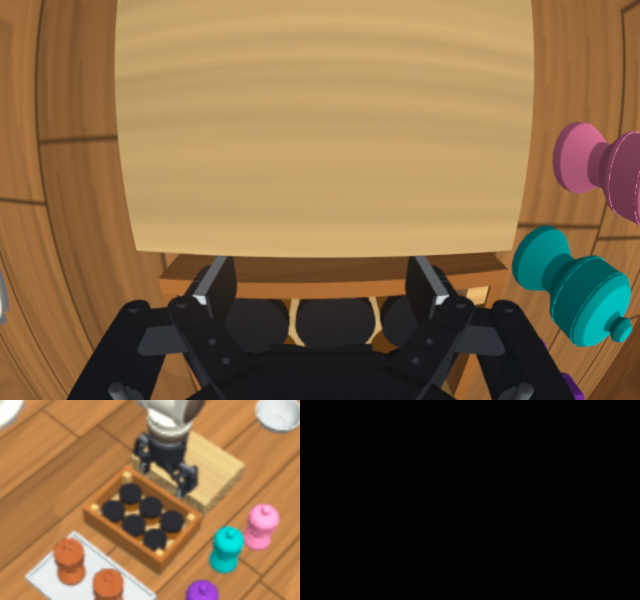

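The board has slid over to the pile, its rear edge at row ~250 and still touching the fingers. I'll back off and measure it.

Run:
```python
from h import *
s=sense();p=s["position"]
move_straight([p[0],p[1]-.012,p[2]],.08); move_straight([p[0],p[1]-.012,.15],.15)
goto([.44,-.02,.30],[180,0,0])
im,d=camera("scene");im2,W=wcloud();V=cloud("scene",d)
c=np.zeros((600,640,3),np.uint8);c[:400]=im2;c[400:,:300]=cv2.resize(im[130:290,245:425],(300,267))[:200];save("w4",c)
for n,Q in(("w",W),("s",V)):
    m=(abs(Q[...,0]-.52)<.13)&(abs(Q[...,1]-.18)<.1)&(Q[...,2]>.064)&(Q[...,2]<.082)
    print(n,m.sum(),np.median(Q[m][:,2]),cv2.minAreaRect((Q[m][:,:2]*1000).astype(np.float32)))
st("")
```

```text
w 13977 0.06876710769558281 ((523.1494750976562, 166.87188720703125), (197.03036499023438, 141.68994140625), 2.915605306625366)
s 1683 0.06762887074658641 ((522.9352416992188, 164.3134307861328), (197.06527709960938, 143.987548828125), 2.953871965408325)
 29.1 [ 0.4401 -0.0198  0.2992] w 0.0851 ff 0.0 F [-0.3  0.2  0.7]
```

View pics/w4.png

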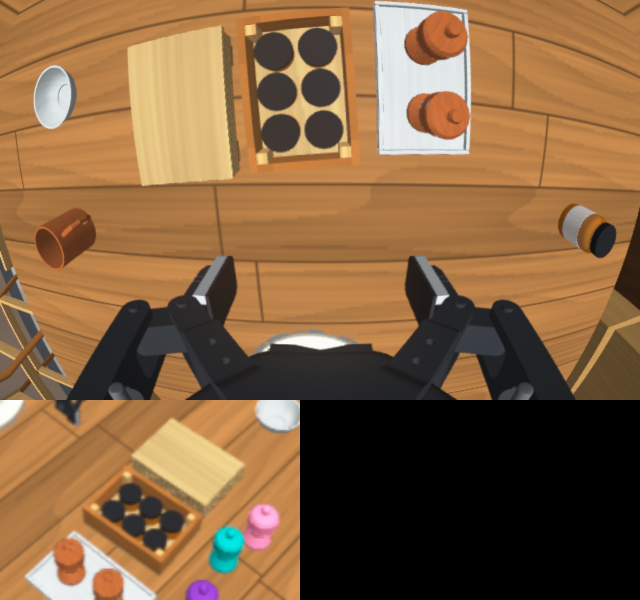

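The board lies flat on the pile: its top is at 0.069 m, it is about 7 mm off centre in y and 1 mm in x, and parallel to the pile. Both burners are upright in the tray, so I'm handing in.

```bash
python3 -c "
from plant import *
print(close_job())"
```

```text
the job is handed in; nothing more can be done
None
```

The job is handed in: both burners stand upright in the tray, and the spacer board lies flat on the pile, about 7 mm off centre and square to it; no verdict was reported.

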